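Stir the glue beads

ROBOT

A 6-joint arm with a two-finger parallel gripper is mounted at the origin on a cart in front of the work surface, level with it; the furniture and walls round the work are solid. World frame = base frame: x ahead of the robot, y to its left, z up, the work surface at z = 0. Lengths are in m, angles in rad, forces in N, time in s.
With the tool pointing down it reaches from about 0.375 to 0.925 m from the base axis. Payload 5.7 kg.
Tool frame: the origin (TCP) lies midway between the tips of the shut fingers; the grasp point (between the pads) lies 19 mm behind it; z points along the fingers, x is the direction in which the jaws open and shut, and the axes are right-handed (so a half turn about z gives the same grasp; the last joint's range is limited). The gripper opens to 88 mm and grips with 3 to 60 N. Pads are 20 mm wide; open, the fingers measure 115 mm over their backs; the gripper's body (75 mm by 178 mm) begins 61 mm behind the grasp point.
Start: joints at [-1.289, 0.359, 1.51, -0, 1.272, -0.115], TCP at [0.232, -0.553, 0.223] pointing down, gripper open.
Joint ranges: [-2.97, 2.97], [-1.01, 2.36], [0.21, 2.38], [-0.96, 4.11], [0.2, 2.71], [-2.98, 2.98]. Speed limits (rad/s): [2.39, 2.39, 3.14, 3.14, 3.14, 3.14].

INTERFACE

Orientations are given as a unit quaternion [x, y, z, w].
In Python, from bench import move_ptp, servo_line, goto_joints, move_gripper, sleep, inverse_kinematics, capture, PlanningError, close_job, spot_in, silhouettes, current_clock, current_joint_pos, current_qvel, current_joint_torque, current_position, current_orientation, current_force, current_torque, current_finger_gap gives the robot as it stands. Calls block until the motion is done:
- move_ptp(position, orientation): joint-space move of the TCP to a pose.
- servo_line(position, orientation=None, rate=0.15, contact_N=None): straight line of the TCP; orientation=None keeps the orientation; rate is the mean speed in m/s. With contact_N (N) it stops when the force on the tool has changed by that much, and returns True; else False.
- goto_joints(angles): joint-space move.
- move_gripper(opening): finger opening in m; the grip force is fixed at half the most; returns when the fingers have stopped.
- sleep(seconds).
- inverse_kinematics(position, orientation): joint angles nearest the present ones, or None.
- capture(name): name is "scene" or "top" or "wrist"; returns a dict with "image" (400x640x3 uint8, blue, green, red), "range_z" (400x640 float32, m along the optical axis (not along the pixel's ray), 0 where there is no reading), "intrinsics" (3x3 intrinsics, pixels), "k1" (the pictures are not rectified: a ray, as slopes to the right and down, at radius r is drawn at 1 + k1 r^2 times it, then the intrinsics apply), "R" (3x3) and "t" (3): a world point X has camera coordinates R X + t. Camera axes: x right, y down, z forward; pixel columns grow to the right and rows downward; lengths in m; the calibration is good to about 2 mm. A picture is of the moment at which its call begins.
A pose or a line that the arm cannot do raises PlanningError and nothing moves.
- close_job(): hands the job in, once; it reports no verdict.
Trained networks look in the newest picture that a camera, given by its name, has taken for a name from the list of things; names that differ only in an ending like _2 or _b are one class to them, and where a whole thing is asked for, a point or a joint stands for the part that bears it (a point fixed in the world has none). Each returns a list of dicts, best first, with "conf" (0 to 1); they miss things now and then, are a little off and sometimes report something else, mostly with a low value. They report only what shows in the picture. A call takes as long as a camera call.
- spot_in(camera, query): "xy" ([column, row] in pixels, amid what is visible of it).
- silhouettes(camera, query): "region" (400x640 bool, what is visible of it) and "xy" ([column, row] in pixels, amid what is visible of it).
Readings, each from a call of its own:
- current_clock(): time.
- current_joint_pos(): joint angles.
- current_qvel(): joint speeds.
- current_joint_torque(): joint torques, N m.
- current_position(): TCP position.
- current_orientation(): TCP orientation.
- current_force(): force on the tool from outside, world axes, zero at the start.
- current_torque(): the same for the moment, N m.
- current_finger_gap(): finger opening in m.
Only numpy, scipy, OpenCV 4.12 (cv2) and the standard library are available. Lean on these libraries where they do the work, as an engineer would, in place of code of your own. Each camera call takes 0.05 s, during which the arm holds its last target. There are 200 camera calls.

TASK

Take the wooden stirrer with the square cork grip out of the bench rack, put its round foot down among the chunky glue beads in the iron glue pot and stir them round until every bead has been shifted well away from where it lay. Then leave the stirrer standing or leaning in the pot, round foot down, and spill no bead.

Things in the scene. Friction and masses are not known exactly. Their poses are not given: they have to be found in the camera images.
- stirrer: Pale wooden stirrer with cork grip, 185 mm long, about 50 g, upright at first in a rack pocket. Origin: centre of its lower (round foot) end; z runs up it to the handle's top. Handle square, 14 mm, with an 18 x 18 mm cork sleeve from z = 85 to 175 mm that grips well; grip it 110 mm above the origin, on the faces across x, clear of the neighbours in the rack. Foot: the lowest 58 mm, round, 18 mm in diameter, with a ball-shaped bottom. Axes as the rack's.
- rack: Fixed dark wooden block, 56 x 160 x 55 mm (x, y, z), origin under its centre. Three pockets, 45 mm deep, in a row along y, 55 mm apart, hold the stirrer, a round glue brush with metal ferrule and a red pencil, in any order, tops up to 200 mm above the bench. 1 mm or more of play: lift the stirrer straight up, at least 50 mm, to free it, then carry it off along x, clear of the others.
- pot: Open dark iron glue pot, round, 88 mm across and 76 mm high, fixed to the bench. Origin: the centre of its underside, on the bench; z up. Inner floor 8 mm above the origin; inside radius about 36 mm at the wall, 34 mm at the floor.
- bead_1: Smooth amber glue bead, a ball 22 mm in diameter, 15 g, slippery; origin at its centre. Four such lie loose in one layer on the pot's floor, side by side in an arc, centres about 24 mm from the pot's axis; the other half of the floor starts empty: go down there, then round; 17 mm off the axis the stirrer pushes them along.
- bead_2: Smooth amber glue bead, a ball 22 mm in diameter, 15 g, slippery; origin at its centre. One of the four in the pot.
- bead_3: Smooth amber glue bead, a ball 22 mm in diameter, 15 g, slippery; origin at its centre. One of the four in the pot.
- bead_4: Smooth amber glue bead, a ball 22 mm in diameter, 15 g, slippery; origin at its centre. One of the four in the pot.

How it is judged:
By the outcome, as a careful person would: the job done as asked, in the order asked, and still so for the second after the job is handed in, with the robot touching nothing.
It also fails if it takes over 67 s, if anything falls off the work surface, if the arm or the gripper's body presses on something with over 40 N, if the wrist force passes 120 N, or if a joint passes its speed limit or range.

## Working session

There is one attempt and no reset: what is moved stays moved. The work goes in short steps, each a Python script; the robot and the scene stay as the last script left them, time stands still between calls to the robot, and variables do not carry over. Pictures are saved under pics/ and viewed, about 8 in all and at most 12, crops included, and the job is handed in when it is done.

```bash
mkdir -p pics; cat > h.py <<'E'
import numpy as np, cv2
from bench import *
def deproj(c,uv,z=None,plane=None):
    K=c["intrinsics"];p=np.array([(uv[0]-K[0,2])/K[0,0],(uv[1]-K[1,2])/K[1,1]])
    s=p.copy()
    for _ in range(20): s=p/(1+c["k1"]*(s@s))
    d=np.array([s[0],s[1],1.]);R=np.array(c["R"]);t=np.array(c["t"])
    if plane is not None:
        o=-R.T@t;w=R.T@d;return o+w*(plane-o[2])/w[2]
    return R.T@(d*z-t)
def cloud(c,mask):
    v,u=np.nonzero(mask&(c["range_z"]>0));K=c["intrinsics"]
    p=np.stack([(u-K[0,2])/K[0,0],(v-K[1,2])/K[1,1]],1);s=p.copy()
    for _ in range(20): s=p/(1+c["k1"]*(s**2).sum(1,keepdims=True))
    z=c["range_z"][v,u];P=np.c_[s,np.ones(len(s))]*z[:,None]
    return (P-np.array(c["t"]))@np.array(c["R"])
def proj(c,X):
    q=np.array(c["R"])@np.array(X)+np.array(c["t"]);s=q[:2]/q[2];s=s*(1+c["k1"]*(s@s))
    K=c["intrinsics"];return [K[0,0]*s[0]+K[0,2],K[1,1]*s[1]+K[1,2]]
E
python3 - <<'E'
from h import *
ims=[]
for cam in ["scene","top"]:
    c=capture(cam);im=c["image"].copy()
    print(cam,"campos",-np.array(c["R"]).T@c["t"])
    for n in ["stirrer","rack","pot","bead_1"]:
        for s in silhouettes(cam,n)[:5]:
            P=cloud(c,s["region"])
            print(n,round(s["conf"],2),np.round(s["xy"]),len(P),P.size and np.round(np.median(P,0),3),P.size and np.round(np.percentile(P,[3,97],axis=0),3).tolist())
    ims.append(im)
cv2.imwrite("pics/scene.png",ims[0]);cv2.imwrite("pics/top.png",ims[1]);print(current_clock(),current_orientation())
E
```

```text
scene campos [0.04206922 0.51287813 0.84558801]
stirrer 0.79 [266. 232.] 507 [0.508 0.116 0.138] [[0.504, 0.104, 0.061], [0.521, 0.12, 0.195]]
rack 0.72 [254. 258.] 2125 [0.55  0.124 0.052] [[0.488, 0.082, 0.004], [0.644, 0.14, 0.057]]
pot 0.59 [357. 169.] 1147 [ 0.552 -0.239  0.048] [[0.512, -0.284, 0.011], [0.591, -0.203, 0.076]]
top campos [ 0.41250782 -0.06272154  0.96664534]
stirrer 0.77 [218. 207.] 212 [0.511 0.101 0.166] [[0.505, 0.099, 0.067], [0.519, 0.113, 0.196]]
rack 0.93 [235. 188.] 1952 [0.57  0.094 0.054] [[0.489, 0.071, 0.004], [0.64, 0.13, 0.057]]
pot 0.76 [392. 199.] 1182 [ 0.56 -0.25  0.03] [[0.512, -0.284, 0.005], [0.59, -0.206, 0.076]]
bead_1 0.62 [401. 197.] 58 [ 0.56  -0.266  0.026] [[0.552, -0.275, 0.022], [0.568, -0.259, 0.032]]
bead_1 0.53 [398. 207.] 63 [ 0.538 -0.262  0.027] [[0.529, -0.271, 0.018], [0.545, -0.255, 0.031]]
0.5 [ 8.32614293e-01 -5.53853259e-01 -6.42611389e-05 -5.27856767e-05]
```

View pics/scene.png

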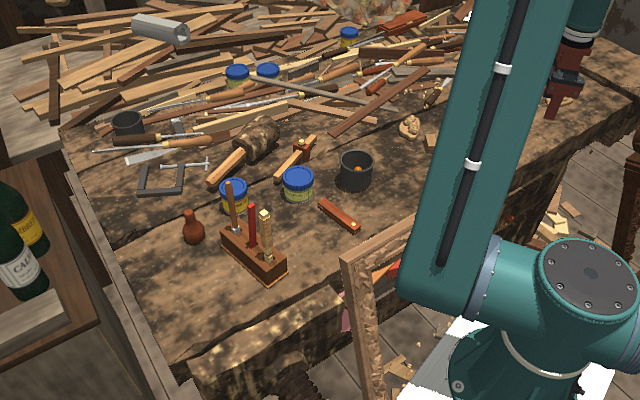

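View pics/top.png

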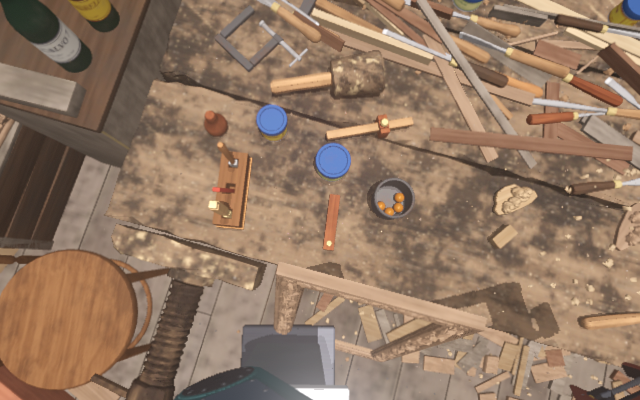

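The scene view shows the rack at (255,250), with the stirrer in the pocket nearest the robot, then the pencil, then the brush. The pot is at (357,170). In the top view the pot is at (393,199), the beads lie to its lower right and the upper-left half is empty.

A vertical grip at 110 mm would leave 75 mm of handle under a body that starts only 61 mm back. I'll therefore grip near 137 mm, still on the cork.

```bash
python3 - <<'E'
from h import *
from scipy.optimize import least_squares
for cam in ["top","scene"]:
    c=capture(cam)
    P=np.vstack([cloud(c,s["region"]) for s in silhouettes(cam,"rack")[:1]]);T=P[(P[:,2]>.05)&(P[:,2]<.06)]
    print(cam,"rack",cv2.minAreaRect(T[:,:2].astype(np.float32)))
    P=cloud(c,silhouettes(cam,"stirrer")[0]["region"])
    for lo,hi in [(.188,.21),(.15,.185),(.11,.15),(.056,.09)]:
        Q=P[(P[:,2]>lo)&(P[:,2]<hi)]
        if len(Q): print(" st",lo,len(Q),np.round(Q.mean(0),4),np.round(Q.min(0),3),np.round(Q.max(0),3))
    P=cloud(c,silhouettes(cam,"pot")[0]["region"]);Q=P[P[:,2]>.070]
    f=least_squares(lambda p:np.hypot(Q[:,0]-p[0],Q[:,1]-p[1])-p[2],[.55,-.245,.04],loss="soft_l1",f_scale=.002)
    print(" pot",f.x,len(Q))
    if cam=="top":
        for s in spot_in(cam,"bead_1"): print(" bead",s["conf"],np.round(s["xy"]),deproj(c,s["xy"],plane=.024))
        im=c["image"];a=cv2.resize(im[165:235,355:430],None,fx=7,fy=7,interpolation=cv2.INTER_CUBIC)
    else:
        b=cv2.resize(c["image"][175:295,205:305],None,fx=4,fy=4,interpolation=cv2.INTER_CUBIC)
h=max(a.shape[0],b.shape[0]);pad=lambda i:cv2.copyMakeBorder(i,0,h-i.shape[0],0,0,cv2.BORDER_CONSTANT)
o=np.hstack([pad(a),pad(b)]);cv2.imwrite("pics/z.png",cv2.resize(o,None,fx=.85,fy=.85))
E
```

```text
top rack ((0.5686816573143005, 0.10367904603481293), (0.056462809443473816, 0.1600135862827301), 85.34258270263672)
 st 0.188 64 [0.5131 0.1072 0.1936] [0.507 0.101 0.189] [0.52  0.115 0.197]
 st 0.15 65 [0.5105 0.1029 0.1719] [0.504 0.098 0.151] [0.523 0.116 0.185]
 st 0.11 52 [0.5103 0.1021 0.1309] [0.504 0.098 0.11 ] [0.521 0.114 0.15 ]
 st 0.056 30 [0.5103 0.1032 0.0707] [0.505 0.099 0.056] [0.519 0.114 0.085]
 pot [ 0.55162078 -0.24548353  0.04078701] 316
 bead 0.5 [379. 204.] [ 0.54395472 -0.22315674  0.024     ]
 bead 0.48 [392. 213.] [ 0.52414802 -0.25146393  0.024     ]Traceback (most recent call last):
  File "<stdin>", line 5, in <module>
    return _nx.concatenate(arrs, 0, dtype=dtype, casting=casting)
           ~~~~~~~~~~~~~~~^^^^^^^^^^^^^^^^^^^^^^^^^^^^^^^^^^^^^^^
ValueError: need at least one array to concatenate
```

```bash
cat >> h.py <<'E'
def Q(deg): a=np.radians(deg)/2;return [float(np.cos(a)),float(np.sin(a)),0.,0.]
PHI=-94.66;ST=np.array([.5136,.1078]);POT=np.array([.5514,-.2452])
E
python3 - <<'E'
from h import *
im=cv2.imread("pics/top.png");c=capture("top")
for ph in (PHI,PHI+180): print(ph,inverse_kinematics([*ST,.128],Q(ph)),inverse_kinematics([*POT,.13],Q(ph)))
p=np.array(proj(c,[*POT,.024]));pr=np.array(proj(c,[*POT,.076]));print("pot px",p,pr)
hsv=cv2.cvtColor(im,cv2.COLOR_BGR2HSV);m=((hsv[...,0]<20)&(hsv[...,1]>150)&(hsv[...,2]>120))
Y,X=np.mgrid[:400,:640];m&=np.hypot(X-p[0],Y-p[1])<22
C=cloud(c,m);d=C[:,:2]-POT;an=np.degrees(np.arctan2(d[:,1],d[:,0]))%360
print(len(C),np.histogram(an,bins=np.arange(0,361,15)))
a=cv2.resize(im[165:235,355:430],None,fx=8,fy=8,interpolation=cv2.INTER_CUBIC)
for q,col in((p,(0,255,0)),(pr,(255,0,0))): cv2.circle(a,tuple(int(v) for v in (q-[355,165])*8),4,col,-1)
cv2.imwrite("pics/potz.png",a)
E
```

```text
-94.66 [ 7.52173164e-02  3.61441426e-01  1.78042582e+00 -4.44089210e-16
  9.99725413e-01  1.72734599e+00] [-5.32850526e-01  4.57667628e-01  1.60405040e+00 -4.44089210e-16
  1.07987463e+00  1.11927814e+00]
85.34 [ 7.52173164e-02  3.61441426e-01  1.78042582e+00 -4.44089210e-16
  9.99725413e-01 -1.41424667e+00] [-5.32850526e-01  4.57667628e-01  1.60405040e+00 -4.44089210e-16
  1.07987463e+00 -2.02231451e+00]
pot px [389.22379229 201.11875343] [393.94744407 197.63926145]
218 (array([ 0,  0,  0,  0,  0,  0,  8, 13, 12,  5, 11, 15, 17,  5, 19, 26, 18,
        3, 18, 24, 21,  3,  0,  0]), array([  0,  15,  30,  45,  60,  75,  90, 105, 120, 135, 150, 165, 180,
       195, 210, 225, 240, 255, 270, 285, 300, 315, 330, 345, 360]))
```

View pics/potz.png

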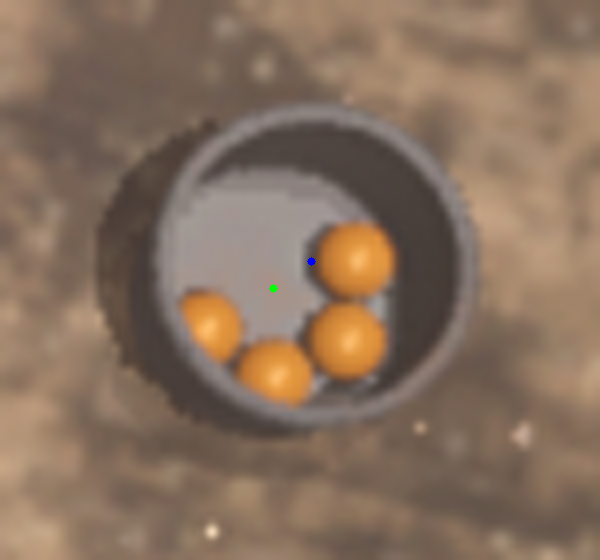

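The zoom shows four beads at (208,327), (272,375), (347,340) and (355,260). Those are at world angles of about 115, 172, 230 and 288 degrees round the pot, and the gap is centred near 20 degrees. Next I grasp the stirrer.

```bash
python3 - <<'E'
from h import *
q=Q(PHI)
move_ptp([*ST,.27],q);move_gripper(.07)
print("contact",servo_line([*ST,.128],q,rate=.12,contact_N=8),current_position())
c=capture("wrist");cv2.imwrite("pics/w1.png",c["image"])
move_gripper(0.0)
print(current_finger_gap(),current_force(),current_clock())
c=capture("scene");cv2.imwrite("pics/s1.png",c["image"][130:330,150:400])
E
```

```text
contact False [0.51423752 0.10785212 0.12864219]
0.018107597061981028 [-0.1565195  -0.25416553 -0.04447965] 6.1833
```

View pics/s1.png

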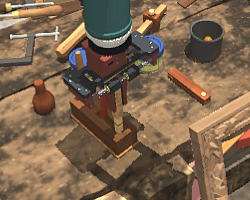

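The grip measures 18.1 mm, which matches the cork. I'll lift it straight up and carry it out along rack x.

```bash
python3 - <<'E'
from h import *
q=Q(PHI)
p=np.array(current_position())
print(servo_line([p[0],p[1],.235],q,rate=.08,contact_N=15),current_force(),current_finger_gap())
d=np.array([-.0813,-.9967]);w=p[:2]+d*.13
servo_line([*w,.235],q,rate=.15)
a=np.radians(20);e=POT+.017*np.array([np.cos(a),np.sin(a)])
servo_line([*e,.235],q,rate=.15)
print(current_position(),current_finger_gap(),current_clock())
for cam in ["scene","top","wrist"]:
    c=capture(cam)
    if cam!="scene":cv2.imwrite(f"pics/{cam}2.png",c["image"])
    else: cv2.imwrite("pics/scene2.png",cv2.resize(c["image"][60:260,250:500],None,fx=3,fy=3))
    for s in silhouettes(cam,"stirrer")[:1]:
        P=cloud(c,s["region"]);print(cam,s["conf"],s["xy"],len(P))
        for lo,hi in [(.09,.12),(.12,.15),(.15,.18),(.18,.22)]:
            k=P[(P[:,2]>lo)&(P[:,2]<hi)]
            if len(k): print(lo,len(k),np.round(np.median(k,0),4),np.round(k.min(0),3),np.round(k.max(0),3))
E
```

```text
False [ 0.04444843  0.28393354 -0.45682047] 0.017795594425600927
[ 0.56716666 -0.23850827  0.2350339 ] 0.0178987894208652 10.4083
scene 0.76 [352.5, 116.8] 371
0.12 58 [ 0.5633 -0.2308  0.1384] [ 0.557 -0.239  0.123] [ 0.572 -0.225  0.149]
0.15 80 [ 0.5627 -0.2313  0.1673] [ 0.558 -0.241  0.15 ] [ 0.575 -0.226  0.18 ]
0.18 120 [ 0.5633 -0.2312  0.2022] [ 0.557 -0.245  0.18 ] [ 0.578 -0.226  0.22 ]
wrist 0.9 [322.0, 271.8] 5018
0.12 171 [ 0.5753 -0.2398  0.1386] [ 0.568 -0.248  0.124] [ 0.577 -0.231  0.15 ]
0.15 347 [ 0.5747 -0.2399  0.1687] [ 0.564 -0.248  0.15 ] [ 0.577 -0.231  0.18 ]
0.18 517 [ 0.575  -0.2403  0.2064] [ 0.572 -0.249  0.18 ] [ 0.577 -0.231  0.22 ]
```

View pics/scene2.png

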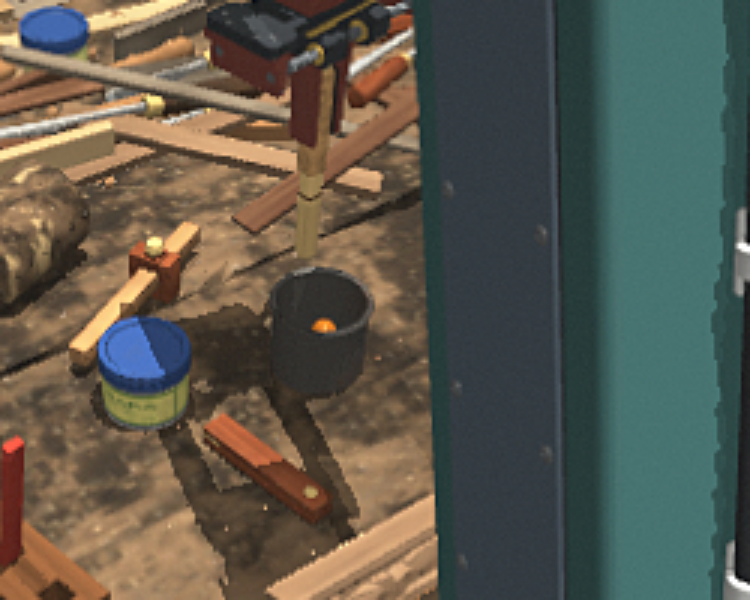

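The wrist view puts the stirrer vertical and within 1 mm of the TCP axis. I'll lower it into the gap and stir anticlockwise.

```bash
python3 - <<'E'
from h import *
q=Q(PHI)
P=lambda deg,r=.017:POT+r*np.array([np.cos(np.radians(deg)),np.sin(np.radians(deg))])
print(servo_line([*P(20),.13],q,rate=.06,contact_N=4),current_position(),current_force())
z=max(current_position()[2]+.0005,.1295)
for a in range(35,246,15):
    hit=servo_line([*P(a),z],q,rate=.03,contact_N=12)
    f=np.round(current_force(),1);print(a,hit,f,np.round(np.array(current_position())[:2]-P(a),4))
    if hit: break
print(current_clock(),current_finger_gap())
c=capture("top");im=c["image"];cv2.imwrite("pics/t3.png",cv2.resize(im[140:260,320:460],None,fx=4,fy=4))
for s in spot_in("top","bead_1"):print(s["conf"],s["xy"])
c=capture("wrist");cv2.imwrite("pics/w3.png",c["image"])
E
```

```text
False [ 0.56760933 -0.23948063  0.13033646] [ 0.14324279  0.18669235 -0.8458592 ]
35 False [ 0.5 -0.6  0.9] [-0.0001  0.0003]
50 False [0.4 0.4 0.3] [-0.0002  0.0002]
65 False [ 0.5 -0.3 -0.8] [-0.0002  0.0001]
80 False [ 0.1  0.1 -1. ] [-0.0004  0.0002]
95 False [-0.4  0.4 -0.9] [-0.0005  0.0002]
110 False [ 2.   0.2 -0.4] [ 0.0005 -0.0002]
125 False [2.4 1.4 0.2] [ 0.001  -0.0004]
140 False [-0.7 -0.2  0.2] [-0.0014  0.0001]
155 False [-0.3 -0.2 -0.1] [-0.0003 -0.0002]
170 False [ 0.1 -1.  -1.2] [-0.0001 -0.0003]
185 False [-1.4  0.6 -0.5] [ 0.0001 -0.0003]
200 False [ 0.2  6.4 -0.7] [-0.0002  0.0021]
215 False [ 1.9 11.1  1.8] [-0.0004  0.0044]
230 False [ 3.1 14.2  0.7] [-0.0002  0.0053]
245 False [ 3.8 13.7  0.5] [0.0002 0.0055]
17.1083 0.018861490637064434
```

View pics/w3.png

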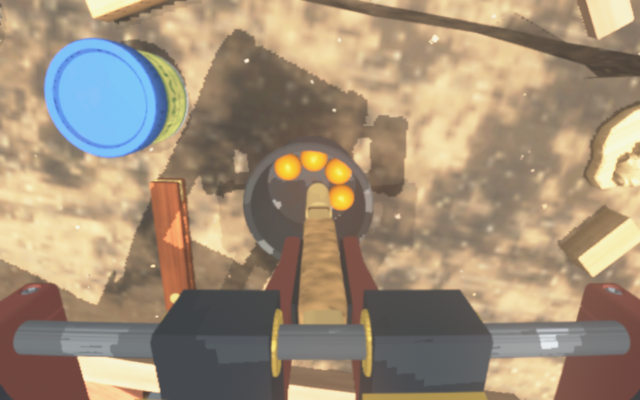

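The wrist view shows the four beads packed at (288,167), (314,160), (338,173) and (341,198), on the side that was empty. The foot is at (317,205). There was a sideways load of about 14 N at the end, so I'll measure the beads and then back off.

```bash
python3 - <<'E'
from h import *
c=capture("wrist")
for uv in [(288,167),(314,160),(338,173),(341,198)]:
    X=deproj(c,uv,plane=.026)[:2]-POT;print(uv,np.round(X,4),np.round(np.hypot(*X),3),round(np.degrees(np.arctan2(X[1],X[0]))%360))
s=silhouettes("wrist","stirrer")[0];K=cloud(c,s["region"])
for lo in np.arange(.03,.16,.02):
    k=K[(K[:,2]>lo)&(K[:,2]<lo+.02)]
    if len(k)>5: print(round(lo,2),len(k),np.round(k.min(0),3),np.round(k.max(0),3))
print("tcp",current_position())
P=lambda deg,r=.017:POT+r*np.array([np.cos(np.radians(deg)),np.sin(np.radians(deg))])
for a in (230,215,200,185,175):
    servo_line([*P(a),.1295],Q(PHI),rate=.03);print(a,np.round(current_force(),1),np.round(np.array(current_position())[:2]-P(a),4))
c=capture("wrist")
for s in silhouettes("wrist","bead_1"):
    X=deproj(c,s["xy"],plane=.024)[:2]-POT;print(round(s["conf"],2),s["xy"],np.round(X,3),np.hypot(*X),np.degrees(np.arctan2(X[1],X[0]))%360)
s=silhouettes("wrist","stirrer")[0];K=cloud(c,s["region"])
for lo in np.arange(.03,.16,.02):
    k=K[(K[:,2]>lo)&(K[:,2]<lo+.02)]
    if len(k)>5: print(round(lo,2),len(k),np.round(k.min(0),3),np.round(k.max(0),3))
print(current_position(),current_clock())
cv2.imwrite("pics/w4.png",cv2.resize(c["image"][100:300,200:440],None,fx=3,fy=3))
E
```

```text
(288, 167) [0.0202 0.0148] 0.025 36
(314, 160) [ 0.0241 -0.0062] 0.025 346
(338, 173) [ 0.0122 -0.0241] 0.027 297
(341, 198) [-0.0086 -0.0251] 0.027 251
0.03 159 [ 0.548 -0.261  0.03 ] [ 0.556 -0.244  0.05 ]
0.05 232 [ 0.544 -0.262  0.05 ] [ 0.555 -0.244  0.07 ]
0.07 264 [ 0.543 -0.262  0.07 ] [ 0.555 -0.244  0.09 ]
0.09 243 [ 0.55  -0.263  0.09 ] [ 0.555 -0.246  0.11 ]
0.11 471 [ 0.55  -0.264  0.11 ] [ 0.555 -0.246  0.13 ]
0.13 644 [ 0.55  -0.265  0.13 ] [ 0.555 -0.247  0.15 ]
0.15 933 [ 0.549 -0.265  0.15 ] [ 0.555 -0.247  0.17 ]
tcp [ 0.5443487  -0.25505628  0.13003412]
230 [ 0.6 12.7  1.1] [-0.001   0.0053]
215 [-0.1 -0.3 -0.4] [ 0. -0.]
200 [-0.5 -0.  -0.7] [ 0.     -0.0003]
185 [-0.6  0.4 -0.2] [-0.0001  0.0002]
175 [-0.2 -0.2  0.3] [-0.      0.0002]
0.94 [355.2, 171.5] [ 0.002 -0.027] 0.027444032410104194 274.2626921426838
0.93 [295.0, 171.1] [0.006 0.02 ] 0.021228839416949235 72.72206797908255
0.92 [310.3, 145.5] [0.026 0.006] 0.026301830282499106 13.84732411488602
0.62 [340.4, 147.1] [ 0.022 -0.017] 0.028058458707699324 322.8575705986216
0.55 [322.4, 183.8] [-0.006 -0.001] 0.005897006458526226 185.5326529192506
0.03 158 [ 0.536 -0.253  0.03 ] [ 0.545 -0.235  0.05 ]
0.05 239 [ 0.532 -0.253  0.05 ] [ 0.545 -0.235  0.07 ]
0.07 250 [ 0.533 -0.253  0.07 ] [ 0.544 -0.236  0.09 ]
0.09 241 [ 0.541 -0.253  0.09 ] [ 0.545 -0.236  0.11 ]
0.11 462 [ 0.54  -0.253  0.11 ] [ 0.545 -0.236  0.13 ]
0.13 653 [ 0.539 -0.254  0.13 ] [ 0.545 -0.236  0.15 ]
0.15 931 [ 0.54  -0.254  0.15 ] [ 0.545 -0.236  0.17 ]
[ 0.53451484 -0.24373715  0.12950028] 18.9667
```

View pics/w4.png

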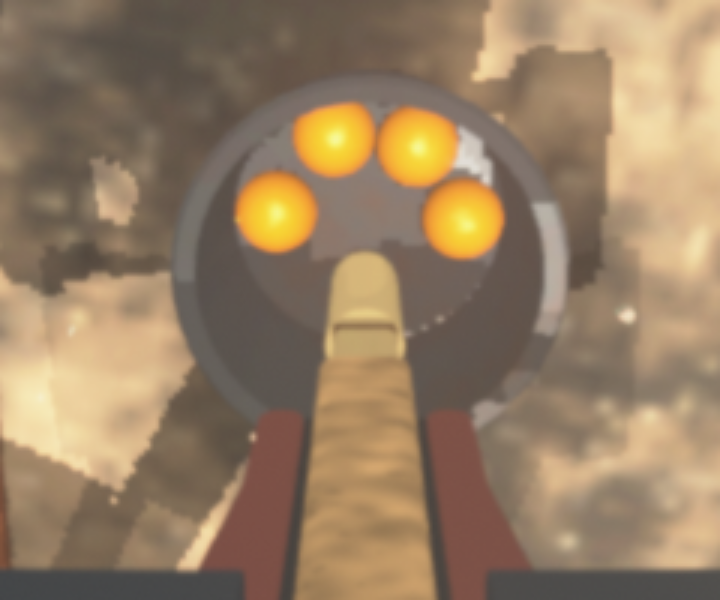

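The beads have moved to about 274, 323, 14 and 73 degrees, so each has gone round about 145–160 degrees (45 mm or more). The stirrer is at (365,300) on the free side. I'll lean it on the near rim, across the jaws, and release.

```bash
python3 - <<'E'
from h import *
from scipy.spatial.transform import Rotation as Ro
d=np.array([np.cos(np.radians(175.34)),np.sin(np.radians(175.34)),0])
j=np.array([np.cos(np.radians(PHI)),np.sin(np.radians(PHI)),0])
def pose(r,th,fz):
    u=np.sin(th)*d+np.cos(th)*np.array([0,0,1]);z=-u
    return np.array([*POT,fz])+r*d+.1186*u, Ro.from_matrix(np.c_[j,np.cross(z,j),z]).as_quat()
p,q=pose(.022,0,.0105);print(servo_line(p,q,rate=.03,contact_N=4),current_force())
for t in range(1,9):
    p,q=pose(.022,np.radians(t),.0105)
    hit=servo_line(p,q,rate=.02,contact_N=4);print(t,hit,np.round(current_force(),1))
    if hit or np.linalg.norm(current_force()[:2])>4: break
p,q=pose(.022,np.radians(t),.0075)
print(servo_line(p,q,rate=.02,contact_N=3),current_position(),np.round(current_force(),1))
move_gripper(.04);sleep(.5)
print(current_finger_gap(),np.round(current_force(),1),current_clock())
c=capture("wrist");cv2.imwrite("pics/w5.png",cv2.resize(c["image"][100:400,120:520],None,fx=2,fy=2))
K=cloud(c,silhouettes("wrist","stirrer")[0]["region"])
for lo in np.arange(.03,.19,.03):
    k=K[(K[:,2]>lo)&(K[:,2]<lo+.03)]
    if len(k)>5: print(round(lo,2),len(k),np.round(k.min(0),3),np.round(k.max(0),3))
E
```

```text
False [-0.23365945 -0.03206553  0.31784597]
1 False [ 0.5 -0.2 -1.4]
2 False [ 0.4  0.6 -0.8]
3 False [ 0.7  0.1 -0.6]
4 False [-0.5 -0.5 -0.9]
5 False [-0.1 -0.4 -0.9]
6 False [ 2.4  1.2 -1.3]
7 False [ 3.7 -0.6 -1.7]
8 False [ 5.7  0.2 -2.1]
True [ 0.51508458 -0.24299372  0.12606112] [ 1.3  0.3 -2.4]
0.0401117295778727 [ 0.5 -0.   0.3] 22.55
0.03 267 [ 0.515 -0.254  0.03 ] [ 0.54  -0.236  0.06 ]
0.06 408 [ 0.509 -0.255  0.06 ] [ 0.535 -0.236  0.09 ]
0.09 473 [ 0.521 -0.254  0.09 ] [ 0.529 -0.237  0.12 ]
0.12 928 [ 0.517 -0.253  0.12 ] [ 0.526 -0.235  0.15 ]
0.15 1678 [ 0.506 -0.253  0.15 ] [ 0.521 -0.234  0.18 ]
0.18 1062 [ 0.507 -0.252  0.18 ] [ 0.517 -0.235  0.191]
```

View pics/w5.png

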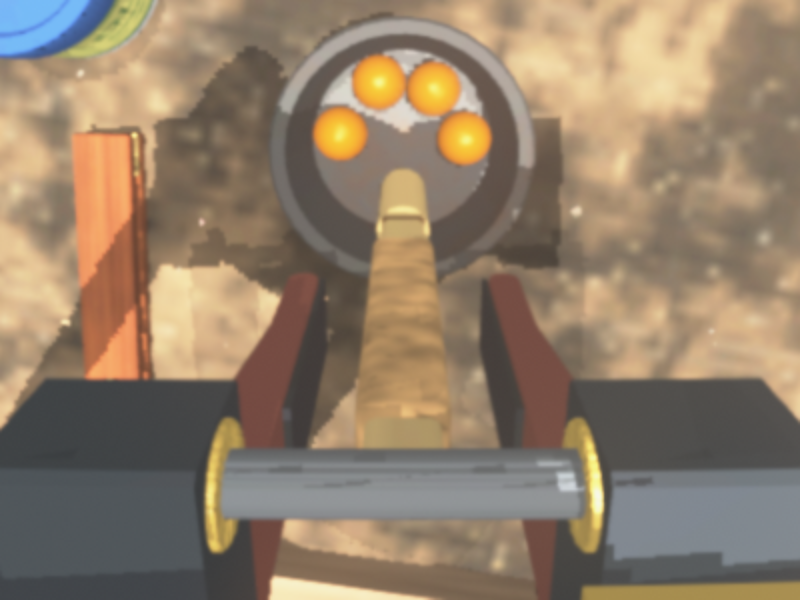

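The stirrer is released and leaning on the rim, midway between the open fingers, with the beads undisturbed. I'll retract along the tool axis and check.

```bash
python3 - <<'E'
from h import *
from scipy.spatial.transform import Rotation as Ro
u=-Ro.from_quat(current_orientation()).as_matrix()[:,2];p=np.array(current_position())
move_gripper(.07)
print(servo_line(p+.14*u,None,rate=.08,contact_N=6),np.round(current_force(),1))
p=np.array(current_position());servo_line(p+[-.02,-.15,.03],None,rate=.15);sleep(1)
a=capture("scene");K=cloud(a,silhouettes("scene","stirrer")[0]["region"]);print("stirrer z",K.min(0),K.max(0))
b=capture("top");bs=[(round(s["conf"],2),np.round(deproj(b,s["xy"],plane=.024)[:2]-POT,3)) for s in spot_in("top","bead_1")];print(bs,current_clock())
o=np.hstack([cv2.resize(a["image"][70:220,280:440],(400,375)),cv2.resize(b["image"][150:250,340:446],(397,375))]);cv2.imwrite("pics/fin.png",o)
E
```

```text
False [-0.6 -0.1  0.1]
stirrer z [ 0.49843194 -0.24899149  0.06616402] [ 0.53018005 -0.2306601   0.19370754]
[(0.65, array([-0.002, -0.024])), (0.61, array([0.025, 0.01 ])), (0.44, array([0.001, 0.017]))] 27.5833
```

View pics/fin.png

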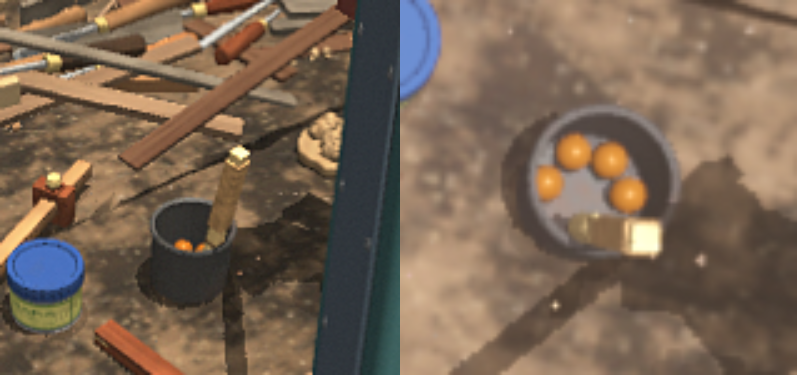

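The final views show the stirrer leaning on the near rim with its foot down, and all four beads in the pot. I'll hand it in.

```bash
python3 -c "
from bench import *
close_job()"
```

```text
the job is handed in; nothing more can be done
```

The job is handed in: I took the stirrer out of the rack, stirred the beads round, and left it leaning in the pot, round foot down. The last check was at 27.6 s of the 67 s allowed.

- **Stirring:** I lowered the foot into the empty half of the pot and swept it about 225° at 17 mm off the axis. By the wrist camera, each bead ended about 145–160° (45 mm or more) from where it lay. This takes the beads as keeping their order, since they look identical.
- **Final state:** the last pictures show the stirrer leaning on the near rim, all four beads in the pot and the gripper well clear of the pot.

**Departures and disagreements:**
- **Grip height:** I gripped the cork at about 137 mm, not the 110 mm you gave. At 110 mm with the tool pointing down, the handle's top would have hit the gripper body.
- **Side load:** the packed beads pushed back with about 14 N at the end of the sweep, so I backed off.
- **Bead count:** in the last picture the network reported only three of the four beads. The picture itself shows all four.

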